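Refit the speaker's toothed volume dial

TASK

The black toothed volume dial with its silver grip bar has come off the silver speaker and lies on the console. Hold it over the round toothed well on top of the speaker, turn it until its teeth mesh with the gaps of the well, push it down fully home against the stiff stub inside, and let go. Leave the vase, the remote and the coaster where they are.

Things in the scene. Friction and masses are not known exactly. Their poses are not given: they have to be found in the camera images.
- dial_c (a point): Loose black plastic volume dial, about 80 g, lying grip bar up, 41 mm tall. A disc 48 mm across, 12 mm thick, with 6 teeth round its foot; on it an aluminium grip bar 46 mm long (x), 18 mm wide (y), sides 12 to 41 mm above the underside. This point is on the axis, 20 mm above the underside; z up the axis, x along the bar, two teeth point along +x and -x, the rest at 60 degree steps.
- dial_tooth (a point): The tip of the dial's tooth on +x, 32 mm from the dial's axis and 3.5 mm above its underside; same axes as dial_c. Each of the 6 teeth is 9 mm wide and 7 mm thick, flush with the dial's underside, and they measure 64 mm tip to tip. The lowest 3 mm of the disc's rim are chamfered.
- well (a point): The toothed well: a ring on the speaker's flat top, 92 mm outside, 14 mm high, with 6 inward teeth 12 mm wide leaving a round opening 53 mm across (76 mm behind the teeth). This point is on its axis at the floor, 100 mm above the console; z up, x through the middle of a gap. The dial fits when its x agrees with this x to a multiple of 60 degrees (play 7 degrees and 2.5 mm either way).
- well_gap (a point): The middle of the well's gap on +x, 32 mm from the axis, level with the ring's top; same axes as well. The other gaps lie at 60 degree steps. If the teeth clash, the dial stays 14 mm above the floor. The ring can be turned about its axis, but stiffly (0.3 N m).
- speaker: Silver aluminium speaker, a box 150 (x) by 240 (y) by 100 mm high, fixed to the console; origin at the centre of its underside. The well is on the middle of its top; the well's yaw differs from the speaker's.
- stub (a joint): Stiff black stub, 18 mm across, in the middle of the well. 0: up, its top 7 mm above the well's floor; 0.007 (m): fully down, flush with the floor. It goes down when pushed with about 6 N and stays where it is left. A meshed dial first rests on it, 7 mm above the floor, and must be pushed the rest of the way.
- vase_c (a point): White ceramic vase shaped like a leaf, 175 mm tall, 94 mm wide, 54 mm thick, standing on the console; this point is half-way up on its axis. Must not be knocked.
- remote_c (a point): Red plastic fan remote, 120 x 38 x 14 mm, lying flat on the console; this point is its centre, x along its length. Leave it alone.
- coaster_center (a point): Round wooden coaster, 96 mm across, 9 mm thick, lying flat on the console; this point is its centre. Leave it alone.
There are look-alikes about, which are no part of the job. Leave any purple look-alike of the part that bears dial_c alone.

How it is judged:
At the end, for the whole second after the job is handed in: The dial sits upright (within 0.08 rad) in the well, its centre within 5 mm of the well's axis, its underside within 2.5 mm of the well's floor, and the stub is pushed down at least 5.5 mm (horizontal distance between dial_c and well below 0.005 m and z of dial_c in the frame of well below 0.0225 m and angle between dial_c's own z axis and vertical below 0.08 rad and value of joint stub above 0.0055 m); the robot touches nothing.
It fails at once if the vase is knocked (shifted over 40 mm or tipped) (distance of vase_c from where it was at the start of the episode above 0.04 m or angle between vase_c's own z axis and vertical above 0.3 rad).
It fails at once if the remote is moved over 40 mm (distance of remote_c from where it was at the start of the episode above 0.04 m).
It fails at once if the coaster is moved over 40 mm (distance of coaster_center from where it was at the start of the episode above 0.04 m).
It also fails if it takes over 42 s, if anything falls off the work surface, if the arm or the gripper's body presses on something with over 40 N, if the wrist force passes 120 N, or if a joint passes its speed limit or range.

ROBOT

A 6-joint arm with a two-finger parallel gripper is mounted at the origin on the work surface. World frame = base frame: x ahead of the robot, y to its left, z up, the work surface at z = 0. Lengths are in m, angles in rad, forces in N, time in s.
With the tool pointing down it reaches from about 0.35 to 0.775 m from the base axis. Payload 7.3 kg.
Tool frame: the origin (TCP) lies at the very end of the fingers, on their centre line; the grasp point (between the pads) lies 19 mm behind it (pinch_z is the distance from the TCP to the grasp point, in m); z points along the fingers, y is the line along which they close (so a half turn about z gives the same grasp; the last joint's range is limited). The gripper opens to 92 mm and grips with 3 to 60 N. Pads are 19 mm wide; open, the fingers measure 130 mm over their backs; the gripper's body (75 mm by 190 mm) begins 47 mm behind the grasp point.
Start: joints at [-1.301, 0.342, 1.524, -0, 1.275, -0.146], TCP at [0.212, -0.48, 0.227] pointing down, gripper open.
Joint ranges: [-2.53, 2.53], [-0.77, 2.02], [0.04, 2.7], [-1, 4.14], [0.28, 2.66], [-3.11, 3.11]. Speed limits (rad/s): [2.57, 2.57, 3.14, 3.14, 3.14, 3.14].

INTERFACE

Orientations are given as [roll, pitch, yaw] about the fixed x, y, z axes, in that order (R = Rz(yaw) Ry(pitch) Rx(roll)).
In Python, from cell import * gives the robot as it stands.
- The arm moves only by the tool arm_command, never from a script. Its arguments are lists of equal length, an entry for each row: "fingers": the gripper command: -1 is fully open, 1 is shut, values between are in proportion; "travel": the shift along the tool's x, y, z in m, a list of three; "dr": the turn, a rotation vector about the tool's x, y, z in degrees, a list of three. In form: {"fingers": [fingers, ...], "travel": [[x, y, z], ...], "dr": [[wx, wy, wz], ...]}. A call has 1 to 8 rows; each row is the pose to reach, as a shift and turn from the pose commanded when the call began, along the tool's axes at that moment; what a row does not reach only later rows make up. A row lasts 1/12 s, in which the tool goes at most 41.7 mm and 7.16 degrees, less where a joint would pass 70% of its speed; a pose out of reach is approached as far as the arm can. A call with a gripper value outside its range is refused whole. The fingers move at their own pace and stop on an object; "squeeze" is the grip in N (left out, the last holds). Time passes only in rows, so rows that repeat a pose let the fingers close. It gives the time, the measured TCP pose, the force, the opening and the grip force at its end, in the units of the state.
- observe(): the state, without advancing time (a new reading comes with each control period).
- read_camera(name): name is "side" or "top" or "wrist"; returns a dict with "color" (384x512x3 uint8, blue, green, red), "z_map" (384x512 float32, m along the optical axis (not along the pixel's ray), 0 where there is no reading), "fx", "fy", "cx", "cy" (pixels), "k1" (the pictures are not rectified: a ray, as slopes to the right and down, at radius r is drawn at 1 + k1 r^2 times it, then the intrinsics apply), "R" (3x3) and "t" (3): a world point X has camera coordinates R X + t. Camera axes: x right, y down, z forward; pixel columns grow to the right and rows downward; lengths in m; the calibration is good to about 2 mm. A picture is of the moment at which its call begins.
- hand_in(): hands the job in; it is judged then, once.
The state is a dict: "time": time; "qpos": joint angles; "qvel": joint speeds; "joint_efforts": joint torques, N m; "tool_pos": TCP position; "tool_rot": TCP orientation; "contact_force": force on the tool from outside, world axes, zero at the start; "torque": the same for the moment, N m; "opening": finger opening in m; "grip_force": force on a finger pad.
Only numpy, scipy, OpenCV 4.12 (cv2) and the standard library are available. Lean on these libraries where they do the work, as an engineer would, in place of code of your own. Each camera call takes 0.05 s, during which the arm holds its last target. There are 200 camera calls.

## Working session

There is one attempt and no reset: what is moved stays moved. The work goes in short steps, Python scripts to look and compute and a tool call to move; the robot and the scene stay as the last step left them, time stands still between calls to the robot, and variables do not carry over. Pictures are saved under pics/ and viewed, at most 10 in all, crops included, and the job is handed in when it is done.

Besides the shell and the picture viewer there is one more tool, called after "Call:" as name(argument=value, ...), one argument or row to a line, values as JSON. arm_command: Moves the arm, as the interface text tells. Its arguments: {"type":"object","properties":{"fingers":{"type":"array","items":{"type":"number"}},"travel":{"type":"array","items":{"type":"array","items":{"type":"number"}}},"dr":{"type":"array","items":{"type":"array","items":{"type":"number"}}},"squeeze":{"type":"number"}},"required":["fingers","travel","dr"]}

```bash
mkdir -p pics; cat > h.py <<'E'
from cell import *
import numpy as np, cv2
def ray(c,u,v):
    x=np.array([(u-c["cx"])/c["fx"],(v-c["cy"])/c["fy"]]); s=x.copy()
    for _ in range(10): s=x/(1+c["k1"]*(s@s))
    R=np.array(c["R"]); t=np.array(c["t"])
    return -R.T@t, R.T@np.array([s[0],s[1],1.])
def onplane(c,u,v,z):
    o,d=ray(c,u,v); return o+d*(z-o[2])/d[2]
def bydepth(c,u,v):
    o,d=ray(c,u,v); return o+d*c["z_map"][int(v),int(u)]
E
python3 - <<'E'
from h import *
import pickle
a={n:read_camera(n) for n in("side","top","wrist")}
pickle.dump(a,open("a.pkl","wb"))
for n in("top","side"): cv2.imwrite(f"pics/{n}0.png",cv2.resize(a[n]["color"],(800,600)))
print(observe())
E
```

```text
{'time': 0.15, 'qpos': array([-1.30099837e+00,  3.42551838e-01,  1.52478661e+00, -2.26538179e-05,
        1.27537362e+00, -1.46019580e-01]), 'qvel': array([-0.00059741, -0.00248628, -0.00242529,  0.00012228, -0.00071847,
        0.00098515]), 'joint_efforts': array([ 1.55776404e-03, -4.31468046e+01, -2.44353533e+01,  7.17611820e-02,
        5.37290960e-02, -8.16438842e-05]), 'tool_pos': array([ 0.21199299, -0.47997511,  0.22621406]), 'tool_rot': array([-3.14048199e+00, -1.41442683e-04,  4.15824063e-01]), 'contact_force': array([ 0.05229307,  0.09713321, -1.07385133]), 'torque': array([ 0.015997  , -0.00276753,  0.09701291]), 'grip_force': 0.0, 'opening': 0.09183596644896624}
```

View pics/top0.png

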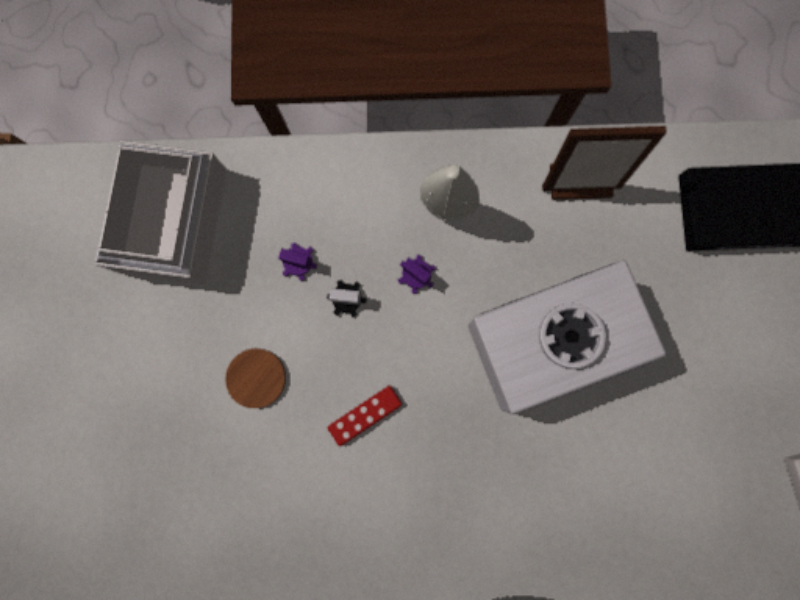

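View pics/side0.png

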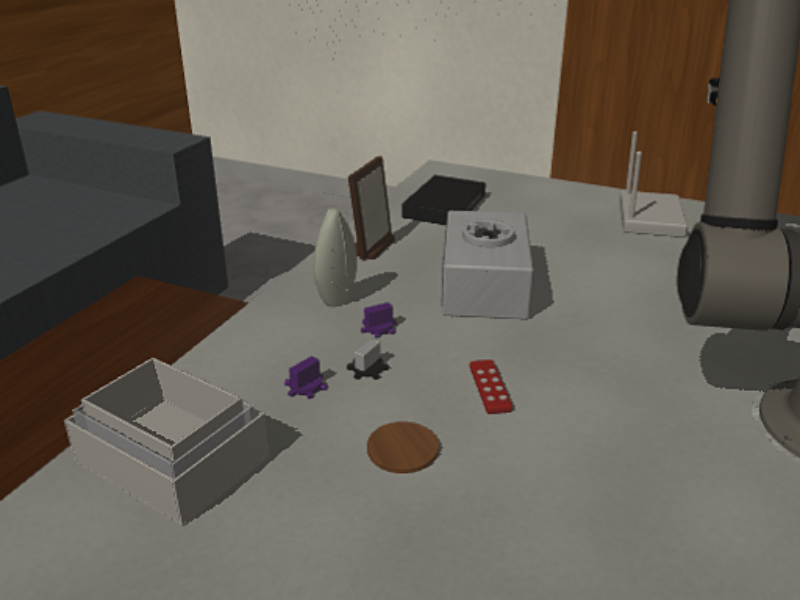

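Candidates in the top view (800x600): a purple dial at (297,261), a purple dial at (417,273), and a black one with a silver bar at (346,297). The last fits the description, being black with a silver bar. The well is at (572,335). The side view agrees, with the black dial at (368,360). I'll confirm it in a crop and measure.

```bash
python3 - <<'E'
from h import *
import pickle
a=pickle.load(open("a.pkl","rb")); c=a["top"]; im=c["color"]
A=cv2.resize(im[165:215,195:255],(480,400),interpolation=cv2.INTER_CUBIC)
B=cv2.resize(im[185:245,330:402],(320,267),interpolation=cv2.INTER_CUBIC); B=cv2.copyMakeBorder(B,0,133,0,0,cv2.BORDER_CONSTANT)
cv2.imwrite("pics/crop.png",np.hstack([A,B]))
hsv=cv2.cvtColor(im,cv2.COLOR_BGR2HSV)
# console depth noise check
print("console z",bydepth(c,230,320),"speaker top",bydepth(c,325,230))
# dark, unsaturated near dial
g=im.max(2).astype(int); 
print(g[180:204,206:242])
# well: polar sampling at ring top
for r in range(206,222,1): pass
print(g[195:236,342:392:1].shape)
print("center guess",onplane(c,572*.64,335*.64,.114))
for u,v in((0,0),(511,0),(0,383),(511,383)): print(onplane(c,u,v,0))
E
```

```text
console z [ 0.34406618  0.12499678 -0.00319855] speaker top [ 0.55521994 -0.10042341  0.09795583]
[[154 156 152 153 151 156 156 151 149 112  41  17  24  69 120 152 154 152
  150 151 147  99  76 119 152 151 148 150 148 150 149 146 146 148 147 147]
 [155 156 152 152 151 154 156 154 149 121  35  13  17  27  58  93  93  98
  109 131 115  39  22  54 111 149 150 150 150 149 151 150 147 149 150 148]
 [153 149 153 154 154 153 149 152 155 134  38  21  15  13   6  13  21  30
   39  65  56  17  13  25  56 105 118 151 148 150 153 150 149 149 152 151]
 [152 154 154 152 150 151 152 153 143  95  22  10  11  13  18  15  20  11
   21  14  14  14  17  28  58  87 136 149 151 149 149 150 149 150 151 149]
 [153 154 155 152 154 153 140 143 128  56  31  25  21  17  13  15  13  12
   15  16  17  18  17  41  69  95 154 152 151 150 148 149 148 150 154 152]
 [156 153 154 151 151 153 158 155 148 135 133 131 125 122 122  82  76  66
   45  40  27  18  25  40  69  77 117 148 152 149 148 149 148 155 151 151]
 [156 151 153 152 155 164 162 168 166 166 166 161 162 163 161 144 143 139
  130 129 127 124 117 106  59  72 
[... 2095 characters left out ...]
53 151 156 150 151 153 153 155]
 [156 156 157 156 155 152 155 152 109  48  38  66  86 134 141 126 127 124
  102  18  14  24  55  97 153 151 149 150 152 149 150 151 151 154 152 154]
 [155 154 155 152 151 154 151 154 148 129 105  71  98 153 154 151 154 155
  134  50  33  55  86 133 152 155 151 151 148 152 147 149 149 150 153 153]
 [154 156 154 152 153 156 156 156 153 154 150 130 137 154 152 153 154 153
  149 128 110  82 135 151 155 153 152 147 147 151 150 152 151 152 153 152]]
(41, 50)
center guess [ 0.58641121 -0.18907778  0.114     ]
[ 1.21577136e+00  7.45818711e-01 -1.11022302e-16]
[ 1.15929951 -0.647081    0.        ]
[0.20921333 0.6869705  0.        ]
[ 0.18457452 -0.53891232  0.        ]
```

View pics/crop.png

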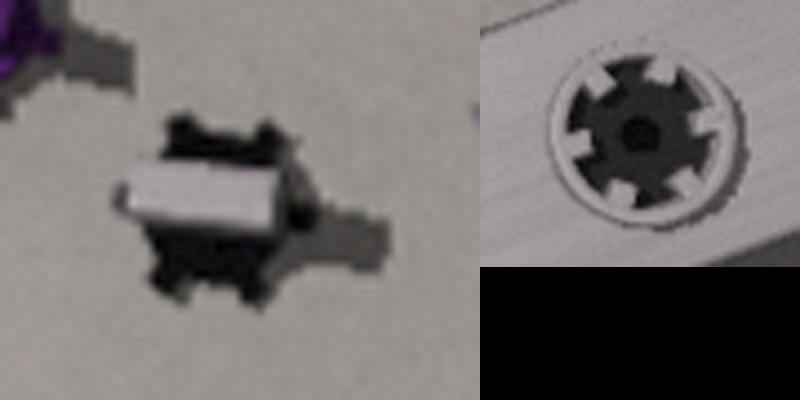

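The crop confirms it: a black toothed disc with a silver bar (bar centre near crop (200,195), full-res about (220,189)). The well crop shows 6 gaps around its centre at (640,133).

```bash
cat >> h.py <<'E'
def well_fit(c,uv0,zt=.114,n=3):
    """ring centre and gap phase: dark area inside ring (opening seen at ring top level)"""
    g=c["color"].max(2).astype(np.float32)
    H,W=g.shape
    u,v=uv0
    P=onplane(c,u,v,zt)[:2]
    return P
def proj(c,X):
    x=np.array(c["R"])@np.asarray(X)+np.array(c["t"]); s=x[:2]/x[2]; s=s*(1+c["k1"]*(s@s))
    return s[0]*c["fx"]+c["cx"],s[1]*c["fy"]+c["cy"]
def lin(p,q): return np.degrees(np.arctan2(q[1]-p[1],q[0]-p[0]))
def barfit(c,box,thr=135,z=.041):
    u0,v0,u1,v1=box
    g=c["color"].max(2)
    m=np.zeros(g.shape,np.uint8); m[v0:v1,u0:u1]=(g[v0:v1,u0:u1]>thr)
    return m
def sample(c,P,z,r,n=360):
    g=c["color"].max(2).astype(np.float32); a=np.radians(np.arange(n)*360/n)
    uv=np.array([proj(c,[P[0]+r*np.cos(t),P[1]+r*np.sin(t),z]) for t in a],np.float32)
    return cv2.remap(g,uv[:,:1],uv[:,1:],cv2.INTER_LINEAR).ravel()
def phase6(s):
    """gap (dark) phase in deg mod 60"""
    a=np.radians(np.arange(len(s))*360/len(s)); k=np.sum((s.max()-s)*np.exp(6j*a))
    return np.degrees(np.angle(k))/6, abs(k)/np.sum(s.max()-s)
E
python3 - <<'E'
from h import *
import pickle
c=pickle.load(open("a.pkl","rb"))["top"]; g=c["color"].max(2)
pts=[]
for v in range(184,194):
  for u in range(210,230):
    if g[v,u]>140 and not(v<186 and u<212): pts.append(onplane(c,u,v,.041)[:2])
pts=np.array(pts,np.float32)*1000
print("bar",cv2.minAreaRect(pts),pts.mean(0))
# well outer: dark blob in ring
m=np.zeros(g.shape,np.uint8); m[190:240,340:395]=g[190:240,340:395]<110
n,l,s,ce=cv2.connectedComponentsWithStats(m); print(s[1:],ce[1:])
i=l[214,367]; print(i)
cnt=max(cv2.findContours((l==i).astype(np.uint8),0,1)[0],key=cv2.contourArea)
(u,v),r=cv2.minEnclosingCircle(cnt); P=onplane(c,u,v,.107)
print(u,v,r,P)
for r in(.028,.030,.032,.034): print(r,phase6(sample(c,P,.114,r)))
s=observe(); w=pickle.load(open("a.pkl","rb"))["wrist"]; R=np.array(w["R"]); print("wristcam pos",-R.T@w["t"],"axes",R, s["tool_pos"])
E
```

```text
bar ((664.8209228515625, 141.89114379882812), (44.001705169677734, 22.099775314331055), 89.30747985839844) [664.30536 141.3387 ]
[[349 197  34  35 732]
 [369 205  21  32 102]
 [348 225   1   1   1]
 [362 235   4   1   4]
 [394 239   1   1   1]] [[365.49043716 214.26912568]
 [383.82352941 224.28431373]
 [348.         225.        ]
 [363.5        235.        ]
 [394.         239.        ]]
1
365.8222961425781 214.05723571777344 17.097942352294922 [ 0.58764286 -0.19062655  0.107     ]
0.028 (np.float64(8.180321396921505), np.float64(0.30861229960731135))
0.03 (np.float64(8.550169670232396), np.float64(0.4177808642048197))
0.032 (np.float64(8.787504392007895), np.float64(0.41385997256274415))
0.034 (np.float64(8.872464885884765), np.float64(0.3665891150808593))
wristcam pos [ 0.28022192 -0.45134037  0.38408064] axes [[ 4.03539017e-01 -9.14962116e-01 -7.66012831e-04]
 [-8.81391533e-01 -3.88957325e-01  2.68069330e-01]
 [-2.45571227e-01 -1.07501277e-01 -9.63399319e-01]] [ 0.21199299 -0.47997511  0.22621406]
```

```bash
cat >> h.py <<'E'
from scipy.spatial.transform import Rotation as Ro
def go(pos,yaw):
    s=observe(); R0=Ro.from_euler("xyz",s["tool_rot"]); R1=Ro.from_euler("xyz",[np.pi,0,np.radians(yaw)])
    d=R0.inv().apply(np.array(pos)-s["tool_pos"]); w=np.degrees((R0.inv()*R1).as_rotvec())
    print("travel",d.round(4),"dr",w.round(1),"rows",np.linalg.norm(d)/.0417,np.linalg.norm(w)/7.16,"t",s["time"])
E
python3 -c "
from h import *
go([.665,.1415,.17],91)"
```

```text
travel [ 0.6654 -0.3855  0.0567] dr [ -0.1  -0.  -67.2] rows 18.491785173588703 9.381991440245557 t 0.15
```

Call:
arm_command(
  fingers=[-0.3, -0.3, -0.3, -0.3, -0.3, -0.3, -0.3, -0.3],
  travel=[
    [0.033, -0.019, 0],
    [0.066, -0.038, 0],
    [0.099, -0.057, 0],
    [0.132, -0.076, 0],
    [0.165, -0.095, 0],
    [0.198, -0.114, 0],
    [0.231, -0.133, 0],
    [0.264, -0.152, 0],
  ],
  dr=[
    [0, 0, -4],
    [0, 0, -8],
    [0, 0, -12],
    [0, 0, -16],
    [0, 0, -20],
    [0, 0, -24],
    [0, 0, -28],
    [0, 0, -32],
  ],
)

```text
time: 0.82
tool_pos: [0.3928, -0.2328, 0.2267]
tool_rot: [-3.142, 0.0, 0.978]
contact_force: [0.8, -0.9, 0.3]
opening: 0.0597
grip_force: 0.0
```

```bash
python3 -c "
from h import *
go([.665,.1415,.17],91)"
```

```text
travel [0.4625 0.0164 0.0566] dr [ -0.   0. -35.] rows 11.18207228339981 4.8869323355248975 t 0.8167
```

Call:
arm_command(
  fingers=[-0.3, -0.3, -0.3, -0.3, -0.3, -0.3, -0.3, -0.3],
  travel=[
    [0.039, 0.0015, 0],
    [0.078, 0.003, 0],
    [0.117, 0.0045, 0],
    [0.156, 0.006, 0],
    [0.195, 0.0075, 0.01],
    [0.234, 0.009, 0.02],
    [0.272, 0.01, 0.03],
    [0.31, 0.011, 0.04],
  ],
  dr=[
    [0, 0, -4],
    [0, 0, -8],
    [0, 0, -12],
    [0, 0, -16],
    [0, 0, -20],
    [0, 0, -24],
    [0, 0, -28],
    [0, 0, -32],
  ],
)

```text
time: 1.48
tool_pos: [0.5761, 0.0176, 0.186]
tool_rot: [-3.141, 0.0, 1.537]
contact_force: [1.7, -0.9, 0.1]
opening: 0.0596
grip_force: 0.0
```

```bash
python3 -c "
from h import *
go([.665,.1415,.17],91)"
```

```text
travel [0.1269 0.0846 0.016 ] dr [-0.  0. -3.] rows 3.6768630069273334 0.4140023446959399 t 1.4833
```

Call:
arm_command(
  fingers=[-0.3, -0.3, -0.3, -0.3, -0.3, -0.3],
  travel=[
    [0.032, 0.021, 0.004],
    [0.064, 0.042, 0.008],
    [0.096, 0.064, 0.012],
    [0.127, 0.085, 0.016],
    [0.127, 0.085, 0.016],
    [0.127, 0.085, 0.016],
  ],
  dr=[
    [0, 0, -1],
    [0, 0, -2],
    [0, 0, -3],
    [0, 0, -3],
    [0, 0, -3],
    [0, 0, -3],
  ],
)

```text
time: 1.98
tool_pos: [0.6651, 0.1412, 0.1687]
tool_rot: [-3.139, 0.0, 1.588]
contact_force: [-0.1, 0.2, -0.5]
opening: 0.0599
grip_force: 0.0
```

```bash
python3 - <<'E'
from h import *
import pickle
w=read_camera("wrist"); pickle.dump(w,open("w1.pkl","wb"))
cv2.imwrite("pics/w1.png",w["color"]); print(observe()["tool_pos"],observe()["tool_rot"],proj(w,[.665,.1415,.041]))
E
```

```text
[0.66475946 0.13974348 0.16947615] [-3.13955570e+00  6.80412876e-04  1.58642995e+00] (np.float64(254.7571857192189), np.float64(180.01628040842127))
```

View pics/w1.png

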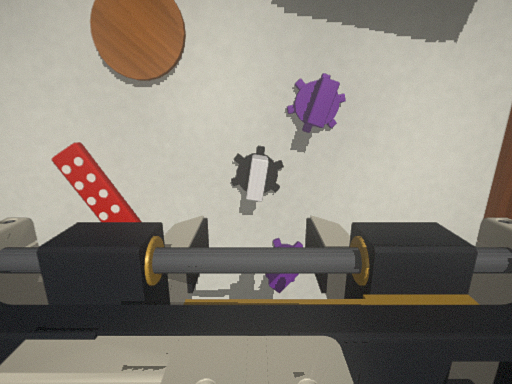

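The wrist view shows the black dial at about (257,176) with its bar nearly vertical in the image. The purple look-alikes at (318,103) and (285,262) stay clear of the fingers. Next I'll measure the bar by height and the teeth.

```bash
cat >> h.py <<'E'
def cloud(c,box):
    u0,v0,u1,v1=box
    return np.array([[*bydepth(c,u,v),u,v] for v in range(v0,v1) for u in range(u0,u1) if c["z_map"][v,u]>0])
E
python3 - <<'E'
from h import *
import pickle
w=pickle.load(open("w1.pkl","rb")); g=w["color"].max(2)
C=cloud(w,(215,135,300,218))
print("z pct",np.percentile(C[:,2],[5,50,90,99]))
b=C[(C[:,2]>.032)]
P=np.array([onplane(w,u,v,.041)[:2] for u,v in b[:,3:]],np.float32)*1000
print(len(b),"bar depth",b[:,:3].mean(0),"rect",cv2.minAreaRect(P),P.mean(0))
br=np.array([onplane(w,u,v,.041)[:2] for v in range(148,204) for u in range(238,275) if g[v,u]>150 and w["z_map"][v,u]>0 and bydepth(w,u,v)[2]>.02],np.float32)*1000
print("bright",len(br),cv2.minAreaRect(br),br.mean(0))
m=np.zeros(g.shape,np.uint8); m[135:205,215:300]=g[135:205,215:300]<70
n,l,s,ce=cv2.connectedComponentsWithStats(m); i=1+s[1:,4].argmax(); print(s[i],ce[i])
y,x=np.where(l==i); 
Q=np.array([onplane(w,u,v,.005)[:2] for u,v in zip(x,y)],np.float32)*1000
print("teeth circle",cv2.minEnclosingCircle(Q))
for k in (cv2.minEnclosingCircle(Q)[0],(P.mean(0))):
  print(phase6(sample(w,np.array(k)/1000,.005,.0285)))
E
```

```text
z pct [-0.00114048  0.00023761  0.03871145  0.04171492]
727 bar depth [0.66698034 0.1427394  0.04059295] rect ((666.9029541015625, 142.4473114013672), (46.955780029296875, 17.756351470947266), 82.23019409179688) [666.97815 142.82524]
bright 721 ((667.1658325195312, 143.27749633789062), (48.67605209350586, 17.254423141479492), 82.51724243164062) [667.1989  143.59239]
[265 158  18  34 196] [272.43877551 175.81632653]
teeth circle ((682.9562377929688, 138.72735595703125), 20.391376495361328)
(np.float64(-3.928032631327786), np.float64(0.11319374904457918))
(np.float64(21.951295496285308), np.float64(0.3261194891666644))
```

```bash
python3 -c "
from h import *
go([.667,.1427,.018],82.2)"
```

```text
travel [0.003  0.0026 0.1515] dr [-0.1  0.   8.7] rows 3.633610704943926 1.2146047025959876 t 2.0333
```

Call:
arm_command(
  fingers=[-0.3, -0.3, -0.3, -0.3, -0.3, -0.3, -0.3, -0.3],
  travel=[
    [0.002, 0.0024, 0],
    [0.002, 0.0024, 0.03],
    [0.002, 0.0024, 0.06],
    [0.002, 0.0024, 0.09],
    [0.002, 0.0024, 0.115],
    [0.002, 0.0024, 0.135],
    [0.002, 0.0024, 0.151],
    [0.002, 0.0024, 0.151],
  ],
  dr=[
    [0, 0, 5],
    [0, 0, 8.7],
    [0, 0, 8.7],
    [0, 0, 8.7],
    [0, 0, 8.7],
    [0, 0, 8.7],
    [0, 0, 8.7],
    [0, 0, 8.7],
  ],
)

```text
time: 2.7
tool_pos: [0.6648, 0.1394, 0.0164]
tool_rot: [-3.135, 0.002, 1.431]
contact_force: [-1.3, -1.1, -0.4]
opening: 0.0597
grip_force: 0.0
```

Call:
arm_command(
  fingers=[1, 1, 1, 1, 1, 1, 1],
  travel=[
    [0, 0, 0],
    [0, 0, 0],
    [0, 0, 0],
    [0, 0, 0],
    [0, 0, 0],
    [0, 0, 0],
    [0, 0, 0],
  ],
  dr=[
    [0, 0, 0],
    [0, 0, 0],
    [0, 0, 0],
    [0, 0, 0],
    [0, 0, 0],
    [0, 0, 0],
    [0, 0, 0],
  ],
  squeeze=35,
)

```text
time: 3.28
tool_pos: [0.6676, 0.1415, 0.0201]
tool_rot: [3.141, 0.0, 1.433]
contact_force: [1.3, -0.7, 5.3]
opening: 0.0175
grip_force: 30.7
```

Call:
arm_command(
  fingers=[1, 1, 1, 1, 1, 1, 1, 1],
  travel=[
    [0, 0, -0.015],
    [0, 0, -0.045],
    [0, 0, -0.08],
    [0, 0, -0.12],
    [0, 0, -0.16],
    [0, 0, -0.2],
    [0, 0, -0.23],
    [0, 0, -0.23],
  ],
  dr=[
    [0, 0, 0],
    [0, 0, 0],
    [0, 0, 0],
    [0, 0, 0],
    [0, 0, 0],
    [0, 0, 0],
    [0, 0, 0],
    [0, 0, 0],
  ],
)

```text
time: 3.95
tool_pos: [0.6701, 0.1418, 0.2584]
tool_rot: [3.128, -0.003, 1.434]
contact_force: [0.2, 0.1, -0.1]
opening: 0.0177
grip_force: 35.0
```

```bash
python3 -c "
from h import *
go([.559,-.265,.25],68.8)"
```

```text
travel [-0.4182 -0.0545  0.0063] dr [ 0.7 -0.3 13.3] rows 10.114334595624205 1.865845061226636 t 3.95
```

Call:
arm_command(
  fingers=[1, 1, 1, 1, 1, 1, 1, 1],
  travel=[
    [-0.03, -0.004, 0],
    [-0.068, -0.009, 0],
    [-0.106, -0.014, 0],
    [-0.144, -0.019, 0],
    [-0.182, -0.024, 0],
    [-0.22, -0.029, 0],
    [-0.258, -0.034, 0],
    [-0.296, -0.039, 0],
  ],
  dr=[
    [0, 0, 2],
    [0, 0, 4],
    [0, 0, 6],
    [0, 0, 8],
    [0, 0, 10],
    [0, 0, 12],
    [0, 0, 13.3],
    [0, 0, 13.3],
  ],
)

```text
time: 4.62
tool_pos: [0.5873, -0.1479, 0.2491]
tool_rot: [-3.141, 0.0, 1.2]
contact_force: [1.2, -0.5, -0.6]
opening: 0.0178
grip_force: 35.0
```

```bash
python3 -c "
from h import *
go([.559,-.265,.25],68.8)"
```

```text
travel [-0.1194  0.016  -0.0009] dr [-0.  0. -0.] rows 2.8886476101803273 0.008297055777077985 t 4.6167
```

Call:
arm_command(
  fingers=[1, 1, 1, 1, 1, 1, 1, 1],
  travel=[
    [-0.036, 0.005, 0],
    [-0.072, 0.01, 0],
    [-0.1, 0.014, 0],
    [-0.12, 0.016, 0],
    [-0.12, 0.016, 0],
    [-0.12, 0.016, 0],
    [-0.12, 0.016, 0],
    [-0.12, 0.016, 0],
  ],
  dr=[
    [0, 0, 0],
    [0, 0, 0],
    [0, 0, 0],
    [0, 0, 0],
    [0, 0, 0],
    [0, 0, 0],
    [0, 0, 0],
    [0, 0, 0],
  ],
)

```text
time: 5.28
tool_pos: [0.5603, -0.2628, 0.2496]
tool_rot: [-3.141, -0.0, 1.203]
contact_force: [-0.1, -0.2, -0.4]
opening: 0.0174
grip_force: 35.0
```

```bash
python3 - <<'E'
from h import *
import pickle
w=read_camera("wrist"); pickle.dump(w,open("w2.pkl","wb"))
cv2.imwrite("pics/w2.png",w["color"]); print(observe()["tool_pos"],observe()["tool_rot"],proj(w,[.5876,-.1906,.114]))
s=read_camera("side"); pickle.dump(s,open("s2.pkl","wb"))
E
```

```text
[ 0.56034197 -0.26275015  0.24965198] [-3.14142527e+00 -2.30162192e-04  1.20292150e+00] (np.float64(253.88380619645997), np.float64(104.85580108999883))
```

View pics/w2.png

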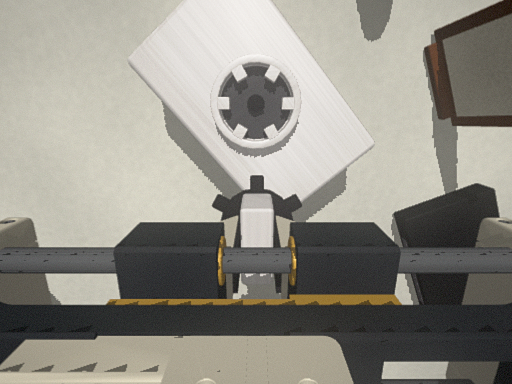

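The wrist view shows the well at (256,102) and the held dial below it, with its front tooth at (257,180). I'll measure both.

```bash
python3 - <<'E'
from h import *
import pickle
w=pickle.load(open("w2.pkl","rb")); g=w["color"].max(2)
m=np.zeros(g.shape,np.uint8); m[55:150,205:305]=g[55:150,205:305]<150
n,l,s,ce=cv2.connectedComponentsWithStats(m); i=l[95,256] or 1+s[1:,4].argmax(); print(s[i],ce[i])
# ring outer by height
C=cloud(w,(200,45,312,160)); print("z levels",np.percentile(C[:,2],[5,50,90,97]))
r=C[C[:,2]>.109]; P=r[:,:2].astype(np.float32)
print("ring outer circle",cv2.minEnclosingCircle(P*1000),len(P))
hull=cv2.convexHull(np.array([onplane(w,u,v,.114)[:2] for u,v in r[:,3:]],np.float32)*1000); print("ellipse",cv2.fitEllipse(hull))
y,x=np.where(l==i); Q=np.array([onplane(w,u,v,.110)[:2] for u,v in zip(x,y)],np.float32)*1000
print("opening",cv2.minEnclosingCircle(Q))
c0=np.array(cv2.fitEllipse(hull)[0])/1000
for rr in(.028,.030,.032,.034): print(phase6(sample(w,c0,.114,rr)))
# held dial: front tooth
print("tooth cols",[(v,np.where(g[v,235:280]<70)[0][[0,-1]]+235 if (g[v,235:280]<70).any() else None) for v in range(172,194,2)])
o=observe(); T=o["tool_pos"]; 
X=np.array([np.cos(o["tool_rot"][2]),np.sin(o["tool_rot"][2])]);Y=np.array([X[1],-X[0]])
D=cloud(w,(200,172,312,222)); k=np.array([g[int(v),int(u)]<70 for u,v in D[:,3:]])&(D[:,2]>.215)&(D[:,2]<.26)
d=D[k]; L=(d[:,:2]-T[:2]); lx=L@X; ly=L@Y
print("dial z",np.percentile(d[:,2],[2,50,98]),"max x",lx.max(),"tooth y", ly[lx>.026].min(),ly[lx>.026].max())
b=D[(D[:,2]>.262)]; L=b[:,:2]-T[:2]; k=abs(L@Y)<.012; print("bar top z",b[k,2].mean(),"bar end x",np.percentile((L@X)[k],[50,98,100]))
E
```

```text
[ 218   62   75   77 3721] [255.29427573 100.50282182]
z levels [0.09878212 0.10049848 0.11391492 0.1146444 ]
ring outer circle ((589.6326293945312, -189.22178649902344), 46.05054473876953) 3042
ellipse ((589.5930786132812, -189.28976440429688), (90.7015380859375, 90.84126281738281), 134.58473205566406)
opening ((589.8973388671875, -188.85853576660156), 38.43450164794922)
(np.float64(8.69428217489212), np.float64(0.44312782762674424))
(np.float64(8.719639538729266), np.float64(0.4203554329266078))
(np.float64(8.595887997862903), np.float64(0.3726168360056228))
(np.float64(8.610868820892293), np.float64(0.35365315437874584))
tooth cols [(172, None), (174, None), (176, array([252, 261])), (178, array([251, 262])), (180, array([251, 262])), (182, array([251, 262])), (184, array([251, 257])), (186, array([251, 262])), (188, array([251, 262])), (190, array([249, 264])), (192, array([242, 271]))]
dial z [0.23423699 0.24047472 0.24251379] max x 0.0323407545275664 tooth y -0.0015389332213428446 0.005456347276646803
bar top z 0.26909070866570023 bar end x [0.0207938  0.02338299 0.02370032]
```

Call:
arm_command(
  fingers=[1, 1, 1, 1, 1, 1, 1, 1],
  travel=[
    [0.03, 0, 0],
    [0.06, -0.001, 0.02],
    [0.0785, -0.001, 0.045],
    [0.0785, -0.001, 0.07],
    [0.0785, -0.001, 0.085],
    [0.0785, -0.001, 0.1],
    [0.0785, -0.001, 0.105],
    [0.0785, -0.001, 0.105],
  ],
  dr=[
    [0, 0, 0.2],
    [0, 0, 0.2],
    [0, 0, 0.2],
    [0, 0, 0.2],
    [0, 0, 0.2],
    [0, 0, 0.2],
    [0, 0, 0.2],
    [0, 0, 0.2],
  ],
)

```text
time: 6.05
tool_pos: [0.5869, -0.1895, 0.1434]
tool_rot: [-3.139, -0.0, 1.199]
contact_force: [-0.8, 0.3, -0.5]
opening: 0.0178
grip_force: 35.0
```

```bash
python3 - <<'E'
from h import *
w=read_camera("wrist"); o=observe(); print(o["tool_pos"],o["tool_rot"],o["contact_force"])
s=read_camera("side"); u,v=map(int,proj(s,[.589,-.19,.12])); 
A=cv2.resize(w["color"][110:260,170:340],(510,450),interpolation=cv2.INTER_CUBIC)
B=cv2.resize(s["color"][v-45:v+45,u-29:u+29],(290,450),interpolation=cv2.INTER_CUBIC)
cv2.imwrite("pics/w3.png",np.hstack([A,B]))
E
```

```text
[ 0.58746934 -0.19004312  0.14474392] [-3.14111986e+00  9.52113663e-06  1.19845112e+00] [-0.00116737  0.4975918  -0.25772823]
```

View pics/w3.png

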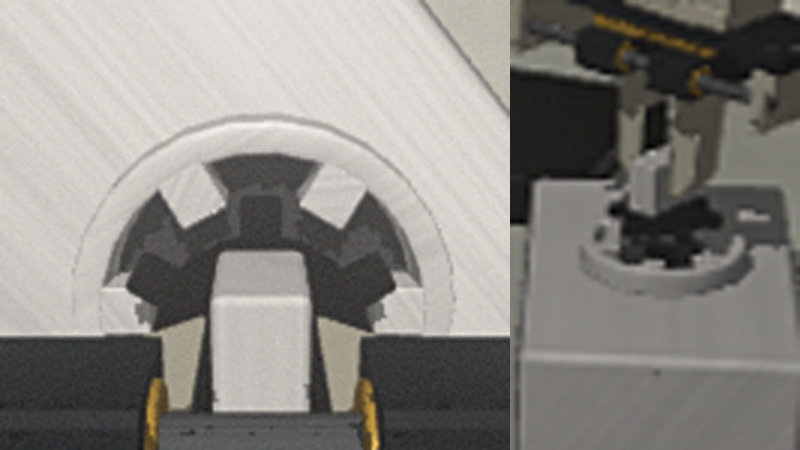

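The dial's front tooth (crop 262,215) sits midway between the well teeth at (193,195) and (333,195), so it is meshed and centred. I'll push down.

Call:
arm_command(
  fingers=[1, 1, 1, 1, 1, 1, 1],
  travel=[
    [0, 0, 0.004],
    [0, 0, 0.008],
    [0, 0, 0.011],
    [0, 0, 0.013],
    [0, 0, 0.015],
    [0, 0, 0.016],
    [0, 0, 0.016],
  ],
  dr=[
    [0, 0, 0],
    [0, 0, 0],
    [0, 0, 0],
    [0, 0, 0],
    [0, 0, 0],
    [0, 0, 0],
    [0, 0, 0],
  ],
)

```text
time: 6.73
tool_pos: [0.5872, -0.1906, 0.1285]
tool_rot: [-3.141, 0.0, 1.198]
contact_force: [-0.0, -0.4, -0.5]
opening: 0.0177
grip_force: 35.0
```

Call:
arm_command(
  fingers=[1, 1, 1, 1, 1, 1],
  travel=[
    [0, 0, 0.002],
    [0, 0, 0.004],
    [0, 0, 0.006],
    [0, 0, 0.008],
    [0, 0, 0.008],
    [0, 0, 0.008],
  ],
  dr=[
    [0, 0, 0],
    [0, 0, 0],
    [0, 0, 0],
    [0, 0, 0],
    [0, 0, 0],
    [0, 0, 0],
  ],
)

```text
time: 7.23
tool_pos: [0.5876, -0.1907, 0.121]
tool_rot: [3.141, 0.0, 1.198]
contact_force: [0.4, -0.6, 4.2]
opening: 0.0178
grip_force: 35.0
```

Pushing on the stub. I'll press a little further to find the floor.

Call:
arm_command(
  fingers=[1, 1, 1, 1, 1],
  travel=[
    [0, 0, 0.001],
    [0, 0, 0.002],
    [0, 0, 0.002],
    [0, 0, 0.002],
    [0, 0, 0.002],
  ],
  dr=[
    [0, 0, 0],
    [0, 0, 0],
    [0, 0, 0],
    [0, 0, 0],
    [0, 0, 0],
  ],
)

```text
time: 7.65
tool_pos: [0.5877, -0.1907, 0.12]
tool_rot: [3.14, 0.0, 1.198]
contact_force: [-2.6, 1.1, 10.3]
opening: 0.0181
grip_force: 35.0
```

Call:
arm_command(
  fingers=[1, 1, 1, 1, 1],
  travel=[
    [0, 0, 0.001],
    [0, 0, 0.002],
    [0, 0, 0.002],
    [0, 0, 0.002],
    [0, 0, 0.002],
  ],
  dr=[
    [0, 0, 0],
    [0, 0, 0],
    [0, 0, 0],
    [0, 0, 0],
    [0, 0, 0],
  ],
)

```text
time: 8.07
tool_pos: [0.5877, -0.1907, 0.12]
tool_rot: [3.139, 0.0, 1.198]
contact_force: [-6.5, 2.5, 20.9]
opening: 0.0179
grip_force: 35.0
```

Call:
arm_command(
  fingers=[1, -0.2, -0.2, -0.2, -0.2, -0.2, -0.2, -0.2],
  travel=[
    [0, 0, -0.002],
    [0, 0, -0.002],
    [0, 0, -0.002],
    [0, 0, -0.003],
    [0, 0, -0.02],
    [0, 0, -0.05],
    [0, 0, -0.08],
    [0, 0, -0.11],
  ],
  dr=[
    [0, 0, 0],
    [0, 0, 0],
    [0, 0, 0],
    [0, 0, 0],
    [0, 0, 0],
    [0, 0, 0],
    [0, 0, 0],
    [0, 0, 0],
  ],
)

```text
time: 8.73
tool_pos: [0.587, -0.1904, 0.227]
tool_rot: [-3.14, -0.0, 1.198]
contact_force: [0.3, -0.0, -0.6]
opening: 0.0542
grip_force: 0.0
```

Call:
arm_command(
  fingers=[-0.2, -0.2, -0.2, -0.2, -0.2],
  travel=[
    [-0.03, 0, 0],
    [-0.06, 0, 0],
    [-0.08, 0, 0],
    [-0.08, 0, 0],
    [-0.08, 0, 0],
  ],
  dr=[
    [0, 0, 0],
    [0, 0, 0],
    [0, 0, 0],
    [0, 0, 0],
    [0, 0, 0],
  ],
)

```text
time: 9.15
tool_pos: [0.5578, -0.2658, 0.226]
tool_rot: [-3.14, -0.001, 1.196]
contact_force: [0.5, 0.1, 0.1]
opening: 0.0553
grip_force: 0.0
```

```bash
python3 - <<'E'
from h import *
w=read_camera("wrist"); o=observe(); print(o["tool_pos"],o["contact_force"],o["time"])
u,v=map(int,proj(w,[.5896,-.1892,.114])); print(u,v)
C=cloud(w,(u-60,max(v-60,0),u+60,v+60))
b=C[C[:,2]>.13]; sp=C[abs(C[:,2]-.1)<.004]
ring=C[(C[:,2]>.111)&(C[:,2]<.118)]
d=np.linalg.norm(ring[:,:2]-[.5896,-.1892],axis=1)
print("bar top z",np.percentile(b[:,2],[10,50,90]),"speaker z",np.median(sp[:,2]),"outer ring z",np.median(ring[(d>.039)&(d<.045),2]),"disc/inner z",np.median(ring[d<.022,2]))
Q=np.array([onplane(w,*p,.141)[:2] for p in b[b[:,2]>.137][:,3:]],np.float32)*1000
t=b[b[:,2]>.137]; print("top-plane tilt",np.linalg.lstsq(np.c_[t[:,:2],np.ones(len(t))],t[:,2],rcond=None)[0][:2])
print(cv2.minAreaRect(Q))
cv2.imwrite("pics/w4.png",cv2.resize(w["color"][max(v-60,0):v+70,u-70:u+70],(560,520)))
E
```

```text
[ 0.55811397 -0.26486853  0.22610778] [-0.0966537  -0.43644911  0.53538303] 9.2
255 97
bar top z [0.13981654 0.14082809 0.14175071] speaker z 0.10001393307005052 outer ring z 0.11386669648811706 disc/inner z 0.11199628108328474
top-plane tilt [ 0.00397589 -0.001306  ]
((589.3971557617188, -191.2996368408203), (45.161460876464844, 17.181222915649414), 69.04618072509766)
```

View pics/w4.png

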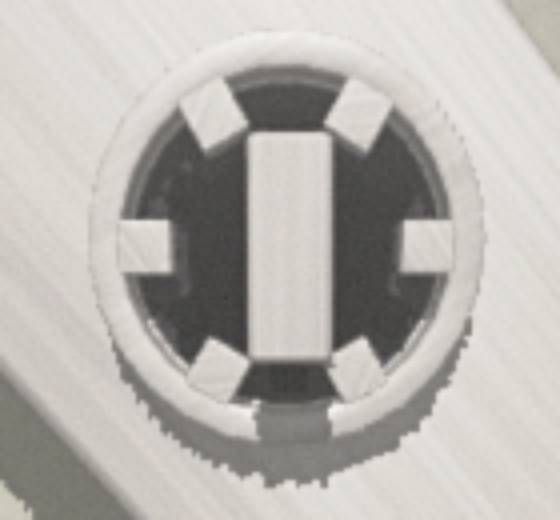

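The dial is fully home. Its bar top is 40.8 mm above the 100 mm floor against 41 mm nominal, it is level, it is about 2 mm from the well's axis, and the gripper is clear. Handing in.

```bash
python3 -c "
from cell import *
print(hand_in())"
```

```text
the job is handed in; nothing more can be done
None
```

The black dial is meshed in the speaker's well, pushed fully home and released, and the job was handed in after about 9 s of the 42 s limit; the hand-in returned no verdict.

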